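Load the ratcheted viewing rail at the appraisal desk

TASK

Load the viewing rail: flip the keeper's ratchet pawl back, slide the keeper fully home, and hang every brass pendant carrier standing on the desk upright on the rail between keeper and canopy. Then push the keeper up until its front edge is level with the red mark, so that all carriers are slid past the mark under the canopy, and leave it locked with the pawl down on the rack; do not disturb the other things on the desk.

Things in the scene. Friction and masses are not known exactly. Their poses are not given: they have to be found in the camera images.
- stand: Fixed viewing stand on a dark wood plinth (12 mm high, x -65 to 105 mm, y -280 to 260 mm). Origin: on the desk under the middle of the rail; y runs along the rail from the keeper's home end (-y) to the canopy end (+y), x points away from the robot. A post at y = -240 mm and an end panel at y = 236 mm close the rail.
- rail_mid (a point): Middle of the rail's top, 150 mm above the desk. Rail: flat steel bar along stand y, 10 mm wide, 16 mm tall. A carrier is hooked on from the robot's side, raised about 20 mm: its lip passes over the rail and its foot under it; then it is lowered and sits with its underside 45 mm above the desk.
- canopy (a point): Centre of the underside of the clear canopy roof, 212 mm above the desk, which covers the rail from stand y = 65 to 243 mm (x -25 to 35 mm; lamp bar on top up to z = 225 mm). Carriers cannot be put on from above there: hook them on between keeper and canopy and slide them along.
- rack (a point): Middle of the toothed rack behind the rail: 14 mm wide (stand x 43 to 57 mm), from stand y = -268 to 21 mm, tooth tops 137 mm above the desk, tooth pitch 15 mm, grooves 10 mm wide.
- mark (a point): The red mark on rail and plinth: this point is on the rail's top at stand y = 40 mm.
- keeper (a joint): Slide of the blue keeper along the rail, m: 0 = fully home (the -y end, against its stop), growing towards the canopy; its front (white) edge is level with the red mark at 0.218; limit 0.243. Stiff (about 3 N), stays where left. With the pawl down it moves only towards the canopy (the pawl clicks over the teeth), and at most a tooth or so back.
- keeper_tab (a point): Middle of the keeper's black grip tab (14 mm along stand x, 22 mm along y, 40 mm tall), 34.5 mm above the rail's top. The blue body reaches 15 mm behind (-y) and 45 mm ahead (+y) of it, 14.5 mm above the rail's top; it pushes carriers ahead of it. The pawl is 50 mm to the +x side, so grip the tab with the fingers along the rail, or push it.
- pawl (a joint): Ratchet pawl on the keeper, rad: 0 = down, its tooth on the rack (up to 0.3 while it rides on a tooth); 1.4 = flipped right back, clear of the rack. It is weighted by its knob and over-centre: past about 0.7 it falls to 1.4 by itself, below that it falls back to 0. Light: under 1 N at the knob.
- pawl_knob (a point): Centre of the red knob (18 mm dia.) at the end of the pawl's 50 mm handle (8 mm rod). With the pawl down the handle leans 40 degrees towards stand -y; pushing the knob towards +y swings it over the top until it leans 40 degrees towards +y (flipped); push it towards -y to drop the pawl again.
- pawl_pivot (a point): The pawl's pivot (hinge axis along stand x), 50 mm to the +x side of the tab's axis and 6 mm above the rail's top; it moves with the keeper.
- carrier_a_mid (a point): Brass carrier with a celadon-green bead on its foot; may be absent. 151 mm tall, 0.22 kg: foot plate 56 x 38 x 10 mm, flat stem, hook and black grip tab on top; the jewel reaches 30 mm above the underside. Starts standing on the desk, stem roughly towards the robot. Point: on the axis, half-way up, 75.5 mm above the underside. z up, x from the stem to the open (lip) side of the hook, y across.
- carrier_b_mid (a point): Brass carrier with a lavender stone on its foot; may be absent. 151 mm tall, 0.22 kg: foot plate 56 x 38 x 10 mm, flat stem, hook and black grip tab on top; the jewel reaches 30 mm above the underside. Starts standing on the desk, stem roughly towards the robot. Point: on the axis, half-way up, 75.5 mm above the underside. z up, x from the stem to the open (lip) side of the hook, y across.
- carrier_c_mid (a point): Brass carrier with one amber and one copper bead on its foot; may be absent. 151 mm tall, 0.22 kg: foot plate 56 x 38 x 10 mm, flat stem, hook and black grip tab on top; the jewel reaches 30 mm above the underside. Starts standing on the desk, stem roughly towards the robot. Point: on the axis, half-way up, 75.5 mm above the underside. z up, x from the stem to the open (lip) side of the hook, y across.
- carrier_d_mid (a point): Brass carrier with a small blue china box on its foot; may be absent. 151 mm tall, 0.22 kg: foot plate 56 x 38 x 10 mm, flat stem, hook and black grip tab on top; the jewel reaches 30 mm above the underside. Starts standing on the desk, stem roughly towards the robot. Point: on the axis, half-way up, 75.5 mm above the underside. z up, x from the stem to the open (lip) side of the hook, y across.
- carrier_a_tab (a point): Middle of carrier_a's black grip tab (same on all carriers): 14 mm along x, 22 mm along y, 40 mm tall, from 111 to 151 mm above the underside, on the axis; take it with the fingers along the carrier's x, or along y.
- carrier_a_hook (a point): Underside of carrier_a's hook roof on the axis (same on all carriers), 105 mm above the underside. The hook is 40 mm wide along y; its lip (4 mm thick) hangs 14 mm below the roof on the +x side; the gap between stem and lip is 17 mm in x, centred on the axis. The stem (4 mm thick, 30 mm wide) goes down to the foot on the -x side.
- burner: Bystander: celadon incense burner, 88 mm dia., 95 mm tall; origin under its centre.
- ring_dish: Bystander: lavender-glazed ring dish, 90 mm dia., 26 mm tall; origin under its centre.
- magnifier: Bystander: bakelite magnifier lying flat, 171 mm long along its x (from -50 to 121 mm), lens 72 mm dia., 12 mm high.
- cup_weights: Bystander: brass nested cup weights, 64 mm dia., 48 mm tall; origin under the centre.
- ledger: Bystander: green closed ledger, 150 x 210 x 22 mm; origin under its centre.
- loupe_case: Bystander: round black loupe case, 40 mm dia., 34 mm tall; origin under its centre.
Mind the look-alikes: they are no part of the job. What is shaped like the part that bears carrier_a_mid but pink is not meant. Leave any turquoise look-alike of the part that bears carrier_d_mid alone.

How it is judged:
By the outcome, as a careful person would: the job done as asked, in the order asked, and still so for the second after the job is handed in, with the robot touching nothing.
Of carrier_a, carrier_b, carrier_c, carrier_d only 3 to 4 are there at a start; the rules pass over those that are not, and their reading is None.
At some moment in a run one of carrier_a, carrier_b, carrier_c, carrier_d may be knocked a few centimetres aside while the robot is not near it.
It also fails if it takes over 205 s, if anything falls off the work surface, if the arm or the gripper's body presses on something with over 40 N, if the wrist force passes 120 N, or if a joint passes its speed limit or range.

ROBOT

A 6-joint arm with a two-finger parallel gripper is mounted at the origin on the work surface. World frame = base frame: x ahead of the robot, y to its left, z up, the work surface at z = 0. Lengths are in m, angles in rad, forces in N, time in s.
With the tool pointing down it reaches from about 0.425 to 0.95 m from the base axis. Payload 3.5 kg.
Tool frame: the origin (TCP) lies on the centre line of the jaws, within the pads' length; the fingertips stand 14 mm ahead of it and the grasp point (between the pads) lies 5 mm behind it (ctrl.finger_overhang is the distance from the TCP to the fingertips, in m); z points along the fingers, y is the line along which they close (so a half turn about z gives the same grasp; the last joint's range is limited). The gripper opens to 85 mm and grips with 20 to 120 N. Pads are 22 mm wide; open, the fingers measure 114 mm over their backs; the gripper's body (76 mm by 85 mm) begins 54 mm behind the grasp point. The pads swing forward as they close: fully open they stand 13 mm farther back than shut.
Start: joints at [1.124, 0.286, 1.577, -0, 1.279, -0.15], TCP at [0.197, 0.645, 0.245] pointing down, gripper open.
Joint ranges: [-2.77, 2.77], [-0.9, 2.22], [0.21, 2.48], [-1.53, 4.67], [0.24, 2.81], [-2.84, 2.84]. Speed limits (rad/s): [2.79, 2.79, 3.14, 3.14, 3.14, 3.14].

INTERFACE

Orientations are given as a unit quaternion [x, y, z, w].
In Python, from plant import ctrl gives the robot as it stands.
- The arm moves only by the tool send_rows, never from a script. Its argument "moves" is text: rows parted by semicolons, each of 7 numbers parted by spaces: the turn, a rotation vector about the tool's x, y, z in units of 360 degrees (1.0 is 360 degrees), then the shift along the tool's x, y, z in units of 20 cm (1.0 is 20 cm), then the gripper's target within -1 to 1 (fully open at 1, half-way at 0, shut at -1). A call has 1 to 12 rows; each row is the pose to reach, as a shift and turn from the pose commanded when the call began, along the tool's axes at that moment, turning the shorter way round; what a row does not reach only later rows make up. A row lasts 1/8 s, in which the tool goes at most 62.5 mm and 10.7 degrees, less where a joint would pass 70% of its speed; a pose out of reach is approached as far as the arm can. A call with a number of a shift or a turn outside -1 to 1 is refused whole. A call with a gripper value outside its range is refused whole. The fingers move at their own pace and stop on an object; "newtons" is the grip in N (left out, the last holds). Time passes only in rows, so rows that repeat a pose let the fingers close. It gives the time, the measured TCP pose, the force, the opening and the grip force at its end, in the units of the state.
- ctrl.get_state(): the state, without advancing time (a new reading comes with each control period).
- ctrl.read_camera(name): name is "scene" or "top" or "wrist"; returns a dict with "image" (420x560x3 uint8, red, green, blue), "fovy" (degrees; the focal length in pixels is half the picture's height over the tangent of half this angle, whatever the lens; pixels are square), "cx", "cy" (the principal point, pixels), "extrinsics" (4x4, takes a point from camera to world coordinates). Camera axes: x right, y up, looking along -z (the intrinsics and any distortion apply to the point x, -y, -z); pixel columns grow to the right and rows downward; lengths in m; the calibration is good to about 2 mm. The wrist camera is an equidistant fisheye: a pixel r from the principal point sees the ray r / f radians off the axis. A picture is of the moment at which its call begins. There is no depth.
- ctrl.sign_off(): hands the job in; it is judged then, once.
The state is a dict: "time": time; "qpos": joint angles; "dq": joint speeds; "joint_efforts": joint torques, N m; "eef_pos": TCP position; "tcp_rot": TCP orientation; "contact_force": force on the tool from outside, world axes, zero at the start; "wrist_torque": the same for the moment, N m; "opening": opening from 0.0 (shut) to 1.0 (fully open); "finger_force": force on a finger pad.
Only numpy, scipy, OpenCV 4.12 (cv2) and the standard library are available. Lean on these libraries where they do the work, as an engineer would, in place of code of your own. Each camera call takes 0.05 s, during which the arm holds its last target. There are 200 camera calls.

## Working session

There is one attempt and no reset: what is moved stays moved. The work goes in short steps, Python scripts to look and compute and a tool call to move; the robot and the scene stay as the last step left them, time stands still between calls to the robot, and variables do not carry over. Pictures are saved under pics/ and viewed, at most 14 in all, crops included, and the job is handed in when it is done.

Besides the shell and the picture viewer there is one more tool, called after "Emit:" by a JSON object that holds its "op" and its "data", one argument or row to a line. send_rows: Moves the arm, as the interface text tells. Its arguments: {"type":"object","properties":{"moves":{"type":"string"},"newtons":{"type":"number"}},"required":["moves"]}

```bash
ls; mkdir -p pics; cat > h.py <<'E'
import numpy as np,cv2
from plant import ctrl
from scipy.spatial.transform import Rotation as R
def cam(n,save=None):
    c=ctrl.read_camera(n); 
    if save: cv2.imwrite('pics/'+save,cv2.cvtColor(c['image'],cv2.COLOR_RGB2BGR))
    return c
def ray(c,u,v,fish=False):
    f=210/np.tan(np.radians(c['fovy'])/2); x=(u-c['cx'])/f; y=(v-c['cy'])/f
    if fish:
        r=np.hypot(x,y); s=np.sin(r)/max(r,1e-9); d=np.array([x*s,-y*s,-np.cos(r)])
    else: d=np.array([x,-y,-1.])
    E=np.array(c['extrinsics']); return E[:3,3],E[:3,:3]@d
def onz(c,u,v,z,fish=False):
    o,d=ray(c,u,v,fish); return o+d*(z-o[2])/d[2]
def proj(c,p,fish=False):
    f=210/np.tan(np.radians(c['fovy'])/2); E=np.array(c['extrinsics']); q=E[:3,:3].T@(np.array(p)-E[:3,3])
    a=np.array([q[0],-q[1]]); 
    if fish: a=a/np.linalg.norm(a)*np.arctan2(np.linalg.norm(a),-q[2])
    else: a=a/-q[2]
    return a*f+[c['cx'],c['cy']]
def two(r1,r2):
    (o1,d1),(o2,d2)=r1,r2; A=np.stack([d1,-d2],1); t=np.linalg.lstsq(A,o2-o1,rcond=None)[0]
    p,q=o1+t[0]*d1,o2+t[1]*d2; return (p+q)/2,np.linalg.norm(p-q)
E
python3 - <<'E'
from h import *
for n in ('scene','top','wrist'):
    c=cam(n,n+'0.png'); print(n,c['fovy'],c['cx'],c['cy'],np.round(c['extrinsics'],3).tolist())
print({k:np.round(v,3).tolist() for k,v in ctrl.get_state().items()}, ctrl.finger_overhang)
E
```

```text
pics
scene 49.20054128270504 277.4160839975552 212.08440997790623 [[-0.727, -0.565, 0.39, 1.032], [0.687, -0.59, 0.424, 0.514], [-0.01, 0.576, 0.817, 1.231], [0.0, 0.0, 0.0, 1.0]]
top 57.528663788370096 281.47944312626925 206.05616571122056 [[-0.013, 0.988, -0.151, 0.312], [-1.0, -0.015, -0.011, -0.07], [-0.013, 0.151, 0.988, 1.318], [0.0, 0.0, 0.0, 1.0]]
wrist 65.70646984690485 273.7578498448524 205.22914319205057 [[0.293, -0.906, -0.306, 0.117], [0.956, 0.277, 0.096, 0.669], [-0.002, -0.321, 0.947, 0.373], [0.0, 0.0, 0.0, 1.0]]
{'time': 0.15, 'qpos': [1.124, 0.287, 1.578, 0.0, 1.279, -0.15], 'dq': [-0.001, -0.004, -0.005, 0.001, 0.002, 0.0], 'joint_efforts': [0.001, -40.66, -29.314, -0.0, 0.004, -0.0], 'eef_pos': [0.197, 0.645, 0.244], 'tcp_rot': [0.148, 0.989, -0.001, -0.0], 'contact_force': [-0.532, 0.127, 0.314], 'wrist_torque': [-0.01, -0.026, -0.057], 'finger_force': 0.0, 'opening': 0.998} 0.014
```

View pics/scene0.png

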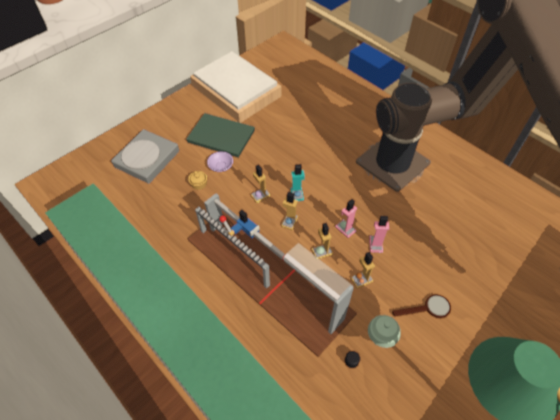

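View pics/top0.png

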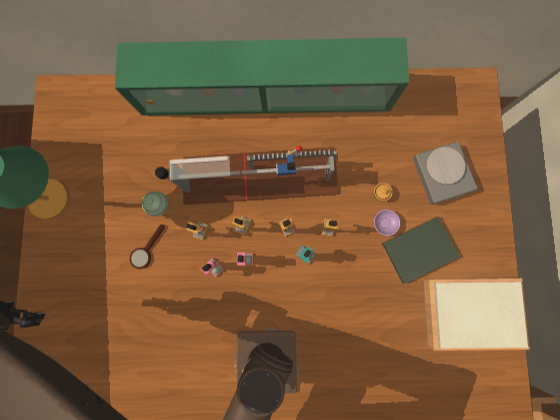

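The scene picture shows the stand, with blue keeper at (245,222) and red knob at (224,219). Four brass carriers stand at (260,180), (290,207), (325,240) and (367,267). The pink ones at (348,215) and (380,232) and the turquoise one at (297,180) are look-alikes. In the top view the brass carriers are at (197,230), (241,224), (287,226) and (330,226). I'll confirm in an enlarged crop.

```bash
python3 - <<'E'
import cv2
a=cv2.imread('pics/top0.png')[140:285,165:365]; cv2.imwrite('pics/crop1.png',cv2.resize(a,None,fx=4,fy=4,interpolation=cv2.INTER_CUBIC))
a=cv2.imread('pics/scene0.png')[150:340,180:400]; cv2.imwrite('pics/crop2.png',cv2.resize(a,None,fx=3.1,fy=3.1,interpolation=cv2.INTER_CUBIC))
E
```

```text
(no output)
```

View pics/crop1.png

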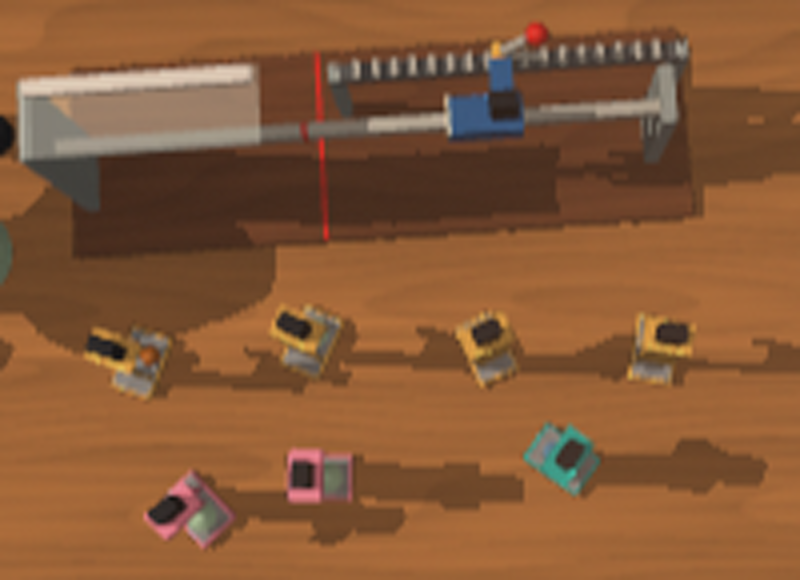

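View pics/crop2.png

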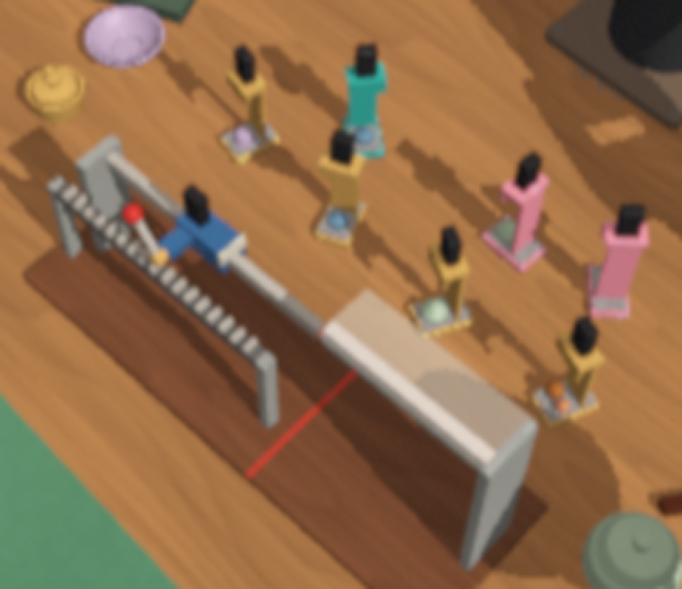

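The crops confirm the four brass carriers, top crop left to right: c (amber and copper beads) at (107,345), a (green) at (293,322), d (blue box) at (487,332), b (lavender) at (672,333). The pink pair and the turquoise one are look-alikes and stay put. The keeper is part-way along, and its pawl leans towards -y, so it is down.

```bash
python3 - <<'E'
from h import *
t=cam('top');s=cam('scene')
T=lambda u,v:(u/4+165,v/4+140)
S=lambda u,v:(u/3.1+180,v/3.1+150)
print('plinth',[np.round(onz(t,*T(*p),.012)[:2],3).tolist() for p in [(73,70),(690,30),(703,215),(73,257)]])
print('redline',[np.round(onz(t,*T(*p),.012)[:2],3).tolist() for p in [(318,55),(326,240)]], [np.round(onz(s,*S(*p),.012)[:2],3).tolist() for p in [(250,475),(356,373)]])
print('rail',[np.round(onz(t,*T(*p),.15)[:2],3).tolist() for p in [(660,108),(305,131)]])
def ab(c,x,y,r):
    i=c['image'][y-r:y+r,x-r:x+r].max(2)<45; n,l,st,ce=cv2.connectedComponentsWithStats(i.astype(np.uint8)); k=1+st[1:,4].argmax(); return ce[k][0]+x-r,ce[k][1]+y-r,st[k,4]
tp={'c':(191,226),'a':(238,220),'d':(286,222),'b':(333,222),'keep':(291,166)}
sp={'c':S(584,335),'a':S(450,245),'d':S(342,147),'b':S(245,65),'keep':S(195,205)}
for k in tp:
    A=ab(t,*tp[k],9);B=ab(s,*map(int,sp[k]),12)
    print(k,A,B,np.round(onz(t,*A[:2],.146 if k!='keep' else .2),3),*[np.round(x,3) for x in two(ray(t,*A[:2]),ray(s,*B[:2]))])
m=t['image'].astype(int);r=(m[...,0]>170)&(m[...,1]<80)
y,x=np.nonzero(r[140:156,290:306]);u=(x.mean()+290,y.mean()+140)
m=s['image'].astype(int);r=(m[...,0]>170)&(m[...,1]<80);y,x=np.nonzero(r[208:230,214:232]);w=(x.mean()+214,y.mean()+208)
print('knob',u,w,two(ray(t,*u),ray(s,*w)))
E
```

```text
plinth [[0.69, 0.289], [0.718, -0.256], [0.552, -0.261], [0.523, 0.285]]
redline [[0.7, 0.073], [0.535, 0.065]] [[0.702, 0.079], [0.558, 0.071]]
rail [[0.612, -0.211], [0.598, 0.068]]
c (np.float64(193.66666666666666), np.float64(227.55555555555554), np.int32(9)) (np.float64(367.475), np.float64(258.225), np.int32(40)) [0.428 0.214 0.146] [0.43  0.222 0.121] 0.003
a (np.float64(240.75), np.float64(222.25), np.int32(4)) (np.float64(324.4074074074074), np.float64(229.44444444444446), np.int32(27)) [0.443 0.069 0.146] [0.445 0.073 0.118] 0.003Traceback (most recent call last):
  File "<stdin>", line 13, in <module>
  File "<stdin>", line 9, in ab
ValueError: attempt to get argmax of an empty sequence
```

Emit:
{"op": "send_rows", "data": {
  "moves": "0 0 0 -0.8 -0.8 -0.5 1;0 0 0 -0.8 -0.8 -0.5 1;0 0 0 -0.8 -0.8 -0.5 1;0 0 0 -0.8 -0.8 -0.5 1;0 0 0 -0.8 -0.8 -0.5 1"
}}

```text
time: 0.88
eef_pos: [0.3057, 0.444, 0.3485]
tcp_rot: [0.15, 0.989, 0.002, 0.002]
contact_force: [-0.8, 0.2, 0.7]
opening: 1.001
finger_force: 0.0
```

Emit:
{"op": "send_rows", "data": {
  "moves": "0 0 0 -0.8 -0.8 0 1;0 0 0 -0.8 -0.8 0 1;0 0 0 -0.8 -0.8 0 1;0 0 0 -0.8 -0.8 0 1"
}}

```text
time: 1.38
eef_pos: [0.4102, 0.2445, 0.3445]
tcp_rot: [0.148, 0.989, -0.0, -0.001]
contact_force: [0.5, 0.1, -0.1]
opening: 0.997
finger_force: 0.0
```

Emit:
{"op": "send_rows", "data": {
  "moves": "0 0 0.195 -0.72 -0.8 0 -1;0 0 0.195 -0.72 -0.8 0 -1;0 0 0.195 -0.72 -0.8 0 -1;0 0 0.195 -0.72 -0.8 0 -1;0 0 0.195 -0.72 -0.8 0 -1;0 0 0.195 -0.72 -0.8 0 -1;0 0 0.195 -0.72 -0.8 0 -1;0 0 0.195 -0.72 -0.8 0 -1"
}}

```text
time: 2.38
eef_pos: [0.5007, 0.0515, 0.3444]
tcp_rot: [0.689, 0.725, -0.0, -0.001]
contact_force: [0.8, -0.1, 0.4]
opening: 0.002
finger_force: 0.0
```

```bash
python3 - <<'E'
from h import *
c=cam('wrist','w1.png'); print(np.round(c['extrinsics'],3).tolist())
s=ctrl.get_state();print(s['time'],s['eef_pos'],R.from_quat(s['tcp_rot']).as_matrix().round(3).tolist(),s['opening'])
E
```

```text
[[0.999, -0.049, -0.014, 0.496], [0.051, 0.946, 0.321, 0.134], [-0.002, -0.321, 0.947, 0.473], [0.0, 0.0, 0.0, 1.0]]
2.425 [0.50064737 0.05141215 0.34453919] [[-0.051, 0.999, -0.001], [0.999, 0.051, 0.0], [0.0, -0.001, -1.0]] 0.0019732949337504446
```

View pics/w1.png

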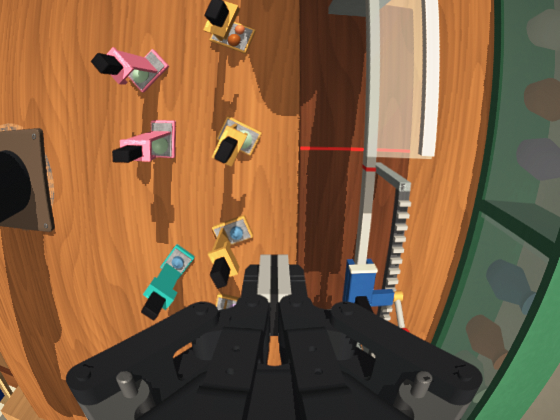

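The wrist view shows all four: c (220,20), a (230,145), d (228,250), and b partly at (225,300). The red line is at row 149, the rail's red mark near (370,168), and the keeper's white front edge at (362,264).

```bash
python3 - <<'E'
from h import *
c=cam('wrist'); m=c['image'].astype(int); hsv=cv2.cvtColor(c['image'],cv2.COLOR_RGB2HSV)
W=lambda u,v,z:np.round(onz(c,u,v,z,True)[:2],4)
r=(m[...,0]>150)&(m[...,1]<70)&(m[...,2]<70)
n,l,st,ce=cv2.connectedComponentsWithStats(r.astype(np.uint8))
for k in range(1,n):
    if st[k,4]>3: print('red',st[k],ce[k].round(1),W(*ce[k],.15),W(*ce[k],.012),W(*ce[k],.194))
for v in (190,215,240): print(v,[tuple(x) for x in m[v,345:385:2]])
k=(m.max(2)<40)
n,l,st,ce=cv2.connectedComponentsWithStats(k.astype(np.uint8))
for q in range(1,n):
    if 150<st[q,4]<1500: print('blk',st[q],ce[q].round(1),W(*ce[q],.140))
y,x=np.nonzero((hsv[...,0]>105)&(hsv[...,0]<125)&(hsv[...,1]>150)&(hsv[...,2]>60)); s=(x>330)
print('blue',x[s].min(),x[s].max(),y[s].min(),y[s].max())
E
```

```text
red [300 146  64   5 199] [330.7 148.1] [0.5554 0.0885] [0.5807 0.069 ] [0.5473 0.0947]
red [366 168   9   3  27] [370. 169.] [0.5994 0.0698] [0.6436 0.0424] [0.5854 0.0786]
red [403 328   6   4  13] [405.8 329.2] [ 0.691 -0.145] [ 0.7742 -0.2642] [ 0.6644 -0.107 ]
190 [(np.int64(78), np.int64(44), np.int64(28)), (np.int64(129), np.int64(72), np.int64(43)), (np.int64(119), np.int64(66), np.int64(40)), (np.int64(118), np.int64(64), np.int64(40)), (np.int64(117), np.int64(63), np.int64(37)), (np.int64(124), np.int64(67), np.int64(40)), (np.int64(123), np.int64(66), np.int64(39)), (np.int64(115), np.int64(62), np.int64(38)), (np.int64(88), np.int64(80), np.int64(72)), (np.int64(83), np.int64(79), np.int64(71)), (np.int64(135), np.int64(128), np.int64(115)), (np.int64(145), np.int64(137), np.int64(123)), (np.int64(145), np.int64(137), np.int64(123)), (np.int64(146), np.int64(138), np.int64(124)), (np.int64(131), np.int64(119), np.int64(105)), (np.int64(79), np.int64(41), np.int64(25)), (np.int64(115), np.int64(62), np.int64(36)), (np.int64(122), np.int64(66), np.int64(39)), (np.int64(128
[... 1734 characters left out ...]
7), np.int64(64), np.int64(37)), (np.int64(121), np.int64(65), np.int64(39)), (np.int64(122), np.int64(68), np.int64(41)), (np.int64(126), np.int64(69), np.int64(41))]
blk [205   0  23  26 382] [216.6  13. ] [0.4331 0.2233]
blk [ 92  54  30  20 412] [106.5  63.8] [0.3105 0.1748]
blk [ 40 133  14  96 182] [ 45.6 178.9] [0.2109 0.0416]
blk [216 137  21  25 299] [225.8 149. ] [0.4483 0.0804]
blk [113 146  29  16 357] [126.9 153.2] [0.3356 0.0738]
blk [383 190  15  98 200] [390.8 237.5] [ 0.6407 -0.0115]
blk [271 256   6  38 204] [273.8 275.3] [ 0.5058 -0.0663]
blk [211 258  18  30 382] [220.  272.2] [ 0.4415 -0.0662]
blk [142 292  23  27 350] [153.1 305.2] [ 0.3487 -0.1266]
blue 344 392 259 305
```

```bash
python3 - <<'E'
from h import *
c=cam('wrist'); W=lambda u,v,z:np.round(onz(c,u,v,z,True)[:2],4)
print('rail',W(369.3,190,.15),W(367.3,215,.15),W(364.8,240,.15))
print('kfront',W(361,262,.1645),W(361,265,.1645))
t=cam('top');s=cam('scene')
P=[]
for c,(x0,x1,y0,y1) in ((t,(290,306,140,158)),(s,(214,232,205,232))):
    m=c['image'].astype(int)[y0:y1,x0:x1]; r=(m[...,0]>150)&(m[...,1]<80); y,x=np.nonzero(r); P.append(ray(c,x.mean()+x0,y.mean()+y0)); print(len(x))
print('knob',two(*P))
m=s['image'].astype(int)
for c,w,n in ((t,(284,298,158,174),'t'),(s,(233,252,208,226),'s')):
    m=c['image'][w[2]:w[3],w[0]:w[1]].max(2)<60; y,x=np.nonzero(m);print(len(x));P.append(ray(c,x.mean()+w[0],y.mean()+w[2]))
print('ktab',two(P[2],P[3]))
E
```

```text
rail [0.6018 0.0469] [0.6036 0.0186] [ 0.6054 -0.0114]
kfront [ 0.6006 -0.0318] [ 0.6013 -0.0356]
20
28
knob (array([ 0.66098993, -0.11123204,  0.19859068]), np.float64(0.00102807907934878))
50
55
ktab (array([ 0.60901972, -0.08752491,  0.18139504]), np.float64(0.0007728832758831006))
```

Emit:
{"op": "send_rows", "data": {
  "moves": "0 0 0 -1 0.755 0.2 -1;0 0 0 -1 0.755 0.2 -1;0 0 0 -1 0.755 0.2 -1;0 0 0 -1 0.755 0.2 -1;0 0 0 -1 0.755 0.2 -1;0 0 0 -1 0.755 0.45 -1;0 0 0 -1 0.755 0.72 -1;0 0 0 -1 0.755 0.72 -1;0 0 0 -1 0.755 0.72 -1"
}}

```text
time: 3.75
eef_pos: [0.6622, -0.1415, 0.2041]
tcp_rot: [0.689, 0.724, 0.001, 0.002]
contact_force: [-0.1, -0.1, 0.4]
opening: -0.003
finger_force: 0.0
```

```bash
cat >> h.py <<'E'
O=np.array([.602,.030]);YAW=.052
def stand(p):
    d=np.array(p[:2])-O;c,s=np.cos(YAW),np.sin(YAW);return np.array([d[0]*c+d[1]*s,-d[0]*s+d[1]*c])
def world(q):
    c,s=np.cos(YAW),np.sin(YAW);return O+[q[0]*c-q[1]*s,q[0]*s+q[1]*c]
def to(p,ang=None):
    "units for a shift to world p; turn so tool y points at world angle ang"
    s=ctrl.get_state();M=R.from_quat(s['tcp_rot']).as_matrix();d=M.T@(np.array(p)-s['eef_pos'])/.2
    a=np.arctan2(M[1,1],M[0,1]); t=0 if ang is None else -(ang-a)/2/np.pi
    print('turn %.4f shift'%t,d.round(3),'tcp',s['eef_pos'].round(4),'st',stand(s['eef_pos']).round(4),'yaw %.4f'%a,'open',round(float(s['opening']),3),'t',s['time'],'F',s['contact_force'].round(1))
E
python3 - <<'E'
from h import *
to([*world([.051,-.120]),.2],YAW)
cam('wrist','w2.png')
E
```

```text
turn -0.0004 shift [ 0.272 -0.002  0.02 ] tcp [ 0.6622 -0.1415  0.2041] st [ 0.0512 -0.1744] yaw 0.0495 open -0.003 t 3.75 F [-0.1 -0.1  0.4]
```

View pics/w2.png

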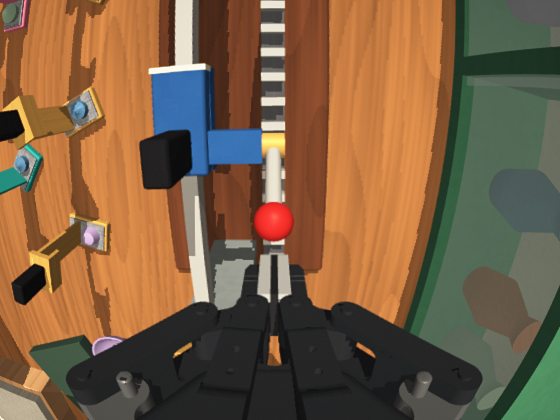

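The knob at (274,221) is right ahead of the closed fingertips at (274,275); the keeper tab is at (165,158).

Emit:
{"op": "send_rows", "data": {
  "moves": "0 0 0 0.07 0 0 -1;0 0 0 0.13 0 0 -1;0 0 0 0.18 0 0 -1;0 0 0 0.22 0 0 -1;0 0 0 0.26 0 0 -1;0 0 0 0.29 0 0 -1;0 0 0 0.29 0 0 -1;0 0 0 0 0 -0.2 -1;0 0 0 0 0 -0.2 -1"
}}

```text
time: 4.92
eef_pos: [0.6627, -0.145, 0.245]
tcp_rot: [0.691, 0.723, 0.001, 0.003]
contact_force: [0.0, 0.6, 1.0]
opening: -0.001
finger_force: 0.0
```

```bash
python3 - <<'E'
from h import *
c=cam('wrist','w3.png')
to([*world([.0,-.07]),.193],YAW)
m=c['image'].astype(int);r=(m[...,0]>150)&(m[...,1]<70)&(m[...,2]<70);n,l,st,ce=cv2.connectedComponentsWithStats(r.astype(np.uint8));k=1+st[1:,4].argmax();print(st[k],ce[k],stand(onz(c,*ce[k],.194,True)))
E
```

```text
turn -0.0010 shift [ 0.536 -0.26   0.253] tcp [ 0.6623 -0.1444  0.2441] st [ 0.0511 -0.1773] yaw 0.0459 open 0.002 t 4.975 F [-0.  -0.8  0.1]
[256  63  32  29 677] [271.08271787  76.98818316] [ 0.05039609 -0.0831584 ]
```

View pics/w3.png

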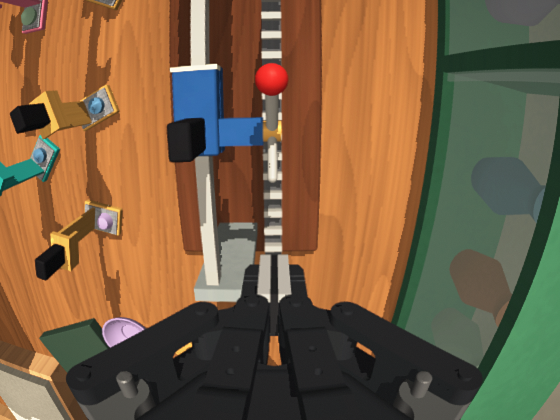

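The knob is now at (271,77), on the +y side of the pivot, so the pawl is flipped. Next I go in front of the tab and push the keeper home.

Emit:
{"op": "send_rows", "data": {
  "moves": "0 0 0 0.587 -0.255 0 -1;0 0 0 0.587 -0.255 0 -1;0 0 0 0.587 -0.255 0 -1;0 0 0 0.587 -0.255 0.27 -1;0 0 0 0.587 -0.255 0.27 -1;0 0 0 0.45 -0.255 0.27 -1;0 0 0 0.38 -0.255 0.27 -1;0 0 0 0.31 -0.255 0.27 -1;0 0 0 0.24 -0.255 0.27 -1;0 0 0 0.17 -0.255 0.27 -1;0 0 0 0.1 -0.255 0.27 -1;0 0 0 0.03 -0.255 0.27 -1"
}}

```text
time: 6.48
eef_pos: [0.6101, -0.139, 0.1874]
tcp_rot: [0.69, 0.724, 0.0, -0.0]
contact_force: [1.4, 3.0, 1.8]
opening: 0.0
finger_force: 1.5
```

Emit:
{"op": "send_rows", "data": {
  "moves": "0 0 0 -0.05 0 0 -1;0 0 0 -0.09 0 0 -1;0 0 0 -0.12 0 0 -1;0 0 0 -0.14 0 0 -1"
}}

```text
time: 6.98
eef_pos: [0.6113, -0.1663, 0.1872]
tcp_rot: [0.69, 0.724, -0.0, -0.0]
contact_force: [1.3, 3.1, 1.7]
opening: 0.002
finger_force: 1.3
```

```bash
python3 - <<'E'
from h import *
to([*world([.0,-.201]),.190],YAW)
E
```

```text
turn -0.0005 shift [-0.022  0.004 -0.014] tcp [ 0.6113 -0.1663  0.1872] st [-0.0009 -0.1965] yaw 0.0488 open 0.002 t 6.975 F [1.3 3.1 1.7]
```

Emit:
{"op": "send_rows", "data": {
  "moves": "0 0 0 -0.02 0 0 -1;0 0 0 -0.03 0 0 -1;0 0 0 -0.03 0 0 -1"
}}

```text
time: 7.35
eef_pos: [0.6116, -0.1709, 0.1872]
tcp_rot: [0.69, 0.724, 0.001, -0.001]
contact_force: [0.5, 6.3, 2.7]
opening: 0.004
finger_force: 2.8
```

Emit:
{"op": "send_rows", "data": {
  "moves": "0 0 0 -0.015 0 0 -1;0 0 0 -0.02 0 0 -1;0 0 0 -0.02 0 0 -1"
}}

```text
time: 7.72
eef_pos: [0.6116, -0.171, 0.1873]
tcp_rot: [0.689, 0.724, 0.003, -0.004]
contact_force: [-0.5, 14.7, 4.7]
opening: 0.002
finger_force: 7.8
```

The keeper met its stop at stand y -0.201, as predicted. Now to carrier c.

Emit:
{"op": "send_rows", "data": {
  "moves": "0 0 0 0.05 0 0 -1;0 0 0 0.1 0 -0.5 -1;0 0 0 0.1 0 -0.5 -1;0 0 0 0.5 -0.4 -0.5 0;0 0 0 1 -0.85 -0.5 1;0 0 0 1 -0.85 -0.5 1;0 0 0 1 -0.85 -0.5 1;0 0 0 1 -0.85 -0.5 1;0 0 0 1 -0.85 -0.5 1"
}}

```text
time: 8.85
eef_pos: [0.4326, 0.0147, 0.2876]
tcp_rot: [0.69, 0.724, -0.0, 0.001]
contact_force: [0.1, -0.2, -0.7]
opening: 0.998
finger_force: 0.0
```

```bash
python3 - <<'E'
from h import *
to([.433,.140,.270],YAW)
E
```

```text
turn -0.0005 shift [0.626 0.032 0.087] tcp [0.4326 0.0147 0.2876] st [-0.1699 -0.0064] yaw 0.0488 open 0.998 t 8.85 F [ 0.1 -0.2 -0.7]
```

Emit:
{"op": "send_rows", "data": {
  "moves": "0 0 0 0.3 0.03 0.05 1;0 0 0 0.62 0.03 0.09 1;0 0 0 0.62 0.03 0.09 1;0 0 0 0.62 0.03 0.09 1"
}}

```text
time: 9.35
eef_pos: [0.4333, 0.1388, 0.2691]
tcp_rot: [0.69, 0.724, -0.001, 0.0]
contact_force: [0.5, 0.7, 1.0]
opening: 1.0
finger_force: 0.0
```

```bash
cat >> h.py <<'E'
def tabs(thr=45,save=None):
    "black tab tops in the wrist view: world xy at z=.151, long-side angle -> carrier x angle, px"
    c=cam('wrist',save);m=(c['image'].max(2)<thr).astype(np.uint8);m[250:]=0
    for q in cv2.findContours(m,cv2.RETR_EXTERNAL,cv2.CHAIN_APPROX_NONE)[0]:
        if 120<cv2.contourArea(q)<1500:
            b=cv2.boxPoints(cv2.minAreaRect(q)); P=np.array([onz(c,*p,.151,True)[:2] for p in b])
            e1,e2=P[1]-P[0],P[2]-P[1]; l=e1 if np.linalg.norm(e1)>np.linalg.norm(e2) else e2
            a=np.arctan2(l[1],l[0])-np.pi/2; a=(a+np.pi/2)%np.pi-np.pi/2
            print('tab',P.mean(0).round(4),'xang %.3f'%a,'size',np.linalg.norm(e1).round(4),np.linalg.norm(e2).round(4),'px',b.mean(0).round(0))
E
python3 - <<'E'
from h import *
to([.433,.140,.270],YAW);tabs(save='w4.png')
E
```

```text
turn -0.0005 shift [ 0.006 -0.001 -0.004] tcp [0.4333 0.1388 0.2691] st [-0.1628  0.1175] yaw 0.0486 open 1.0 t 9.35 F [0.5 0.7 1. ]
tab [0.1639 0.0963] xang -1.513 size 0.0646 0.0444 px [ 20. 230.]
tab [0.3144 0.1794] xang -0.948 size 0.0269 0.0233 px [132. 150.]
tab [0.4318 0.2258] xang -0.340 size 0.0202 0.0122 px [278.  93.]
tab [0.5625 0.3106] xang -1.310 size 0.0341 0.0223 px [443.  12.]
```

View pics/w4.png

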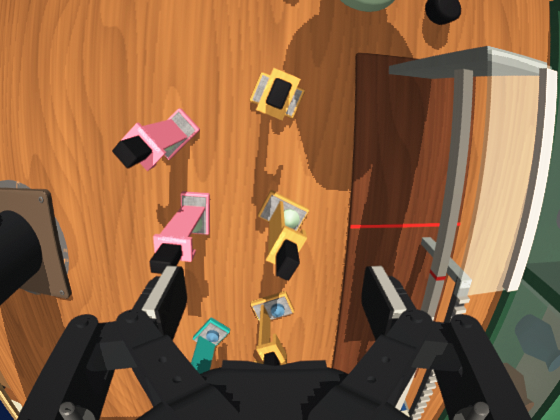

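Carrier c's tab is at (278,93), seen square from above; the space around it is clear for the fingers.

```bash
python3 - <<'E'
from h import *
to([.4318,.2258,.130],-.34)
E
```

```text
turn 0.0616 shift [0.438 0.013 0.696] tcp [0.4333 0.1384 0.2693] st [-0.1628  0.117 ] yaw 0.0472 open 1.003 t 9.4 F [-0.6  0.2 -0.4]
```

Emit:
{"op": "send_rows", "data": {
  "moves": "0 0 0.0616 0.438 0.013 0.1 1;0 0 0.0616 0.438 0.013 0.1 1;0 0 0.0616 0.438 0.013 0.35 1;0 0 0.0616 0.438 0.013 0.6 1;0 0 0.0616 0.438 0.013 0.69 1;0 0 0.0616 0.438 0.013 0.69 1;0 0 0.0616 0.438 0.013 0.69 0.2;0 0 0.0616 0.438 0.013 0.69 -1;0 0 0.0616 0.438 0.013 0.69 -1;0 0 0.0616 0.438 0.013 0.69 -1;0 0 0.0616 0.438 0.013 0.69 -1",
  "newtons": 50
}}

```text
time: 10.78
eef_pos: [0.4311, 0.2273, 0.1319]
tcp_rot: [0.816, 0.578, 0.001, 0.0]
contact_force: [0.7, -1.1, 0.8]
opening: 0.155
finger_force: 51.6
```

```bash
python3 - <<'E'
from h import *
to([*world([-.07,.01]),.207],YAW)
E
```

```text
turn -0.0621 shift [-0.734  0.791 -0.375] tcp [0.4311 0.2273 0.1319] st [-0.1604  0.2059] yaw -0.3379 open 0.155 t 10.775 F [ 0.7 -1.1  0.8]
```

```bash
python3 - <<'E'
from h import *
to([*world([-.065,.206]),.205],YAW);to([*world([-.065,.01]),.205],YAW)
E
```

```text
turn -0.0621 shift [ 0.182  0.441 -0.365] tcp [0.4311 0.2273 0.1319] st [-0.1604  0.2059] yaw -0.3379 open 0.155 t 10.775 F [ 0.7 -1.1  0.8]
turn -0.0621 shift [-0.724  0.814 -0.365] tcp [0.4311 0.2273 0.1319] st [-0.1604  0.2059] yaw -0.3379 open 0.155 t 10.775 F [ 0.7 -1.1  0.8]
```

Emit:
{"op": "send_rows", "data": {
  "moves": "0 0 0 0 0 -0.18 -1;0 0 0 0 0 -0.365 -1;0 0 -0.03 0.09 0.22 -0.365 -1;0 0 -0.0621 0.182 0.441 -0.365 -1;0 0 -0.0621 0.182 0.441 -0.365 -1;0 0 -0.0621 -0.04 0.53 -0.365 -1;0 0 -0.0621 -0.27 0.63 -0.365 -1;0 0 -0.0621 -0.5 0.72 -0.365 -1;0 0 -0.0621 -0.724 0.814 -0.365 -1;0 0 -0.0621 -0.724 0.814 -0.365 -1;0 0 -0.0621 -0.724 0.814 -0.365 -1"
}}

```text
time: 12.15
eef_pos: [0.5351, 0.037, 0.2036]
tcp_rot: [0.689, 0.725, -0.0, -0.001]
contact_force: [0.5, 0.4, -2.4]
opening: 0.155
finger_force: 51.1
```

```bash
python3 - <<'E'
from h import *
to([*world([0,.01]),.203],YAW);c=cam('wrist','w5.png')
W=lambda u,v,z:stand(onz(c,u,v,z,True)).round(4)
E
```

```text
turn -0.0002 shift [-0.002  0.332  0.003] tcp [0.5351 0.037  0.2036] st [-0.0664  0.0105] yaw 0.0510 open 0.155 t 12.15 F [ 0.5  0.4 -2.4]
```

View pics/w5.png

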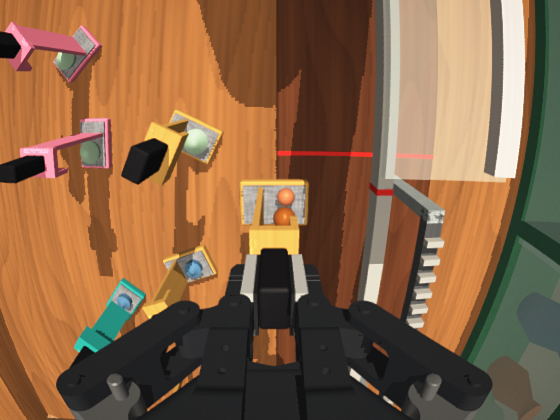

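Carrier c hangs from the gripper at (275,220), square to the rail, whose top runs at about u 380.

Emit:
{"op": "send_rows", "data": {
  "moves": "0 0 0 0 0.1 0 -1;0 0 0 0 0.2 0 -1;0 0 0 0 0.28 0 -1;0 0 0 0 0.337 0 -1;0 0 0 0 0.337 0 -1;0 0 0 0 0.337 0 -1"
}}

```text
time: 12.95
eef_pos: [0.6028, 0.0405, 0.204]
tcp_rot: [0.688, 0.725, -0.0, -0.0]
contact_force: [-0.8, -0.4, -1.1]
opening: 0.157
finger_force: 51.1
```

Emit:
{"op": "send_rows", "data": {
  "moves": "0 0 0 0 0 0.05 -1;0 0 0 0 0 0.1 -1;0 0 0 0 0 0.125 -1;0 0 0 0 0 0.125 -1"
}}

```text
time: 13.45
eef_pos: [0.6029, 0.04, 0.1783]
tcp_rot: [0.689, 0.725, -0.001, -0.001]
contact_force: [-0.4, 0.1, -1.4]
opening: 0.155
finger_force: 51.1
```

```bash
python3 - <<'E'
from h import *
to([*world([0,.01]),.177],YAW)
c=cam('scene');a=c['image'][180:320,200:400];cv2.imwrite('pics/s5.png',cv2.resize(a[...,::-1],None,fx=4,fy=4,interpolation=cv2.INTER_CUBIC))
E
```

```text
turn -0.0000 shift [ 0.    -0.007  0.007] tcp [0.6029 0.04   0.1783] st [0.0014 0.01  ] yaw 0.0518 open 0.155 t 13.45 F [-0.4  0.1 -1.4]
```

View pics/s5.png

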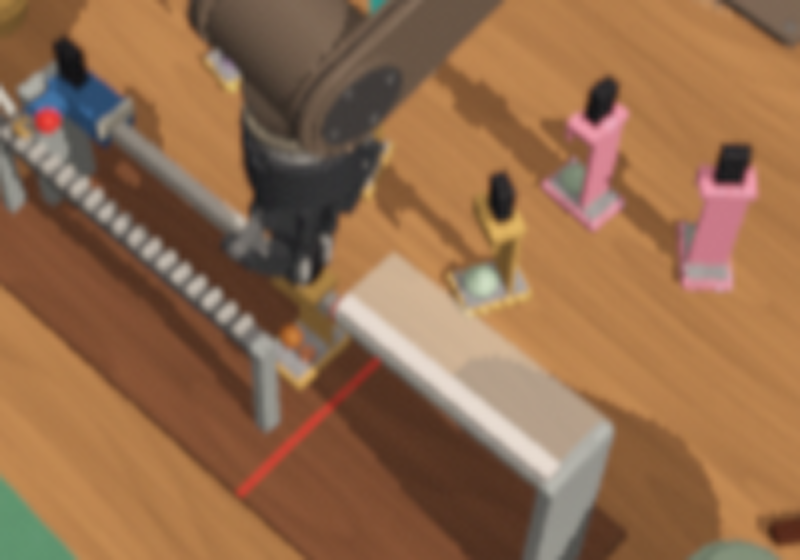

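Carrier c's foot at (310,350) passed under the rail and its hook is over it. I'll lower the last bit and release.

Emit:
{"op": "send_rows", "data": {
  "moves": "0 0 0 0 0 0.01 -1;0 0 0 0 0 0.01 -1;0 0 0 0 0 0.01 -0.3;0 0 0 0 0 0.01 0;0 0 0 0 0 0.01 0;0 0 0 0 0 -0.25 0;0 0 0 0 0 -0.5 0;0 0 0 0 0 -0.5 0"
}}

```text
time: 14.5
eef_pos: [0.6061, 0.0398, 0.2861]
tcp_rot: [0.688, 0.725, 0.004, 0.005]
contact_force: [-0.8, 0.5, 0.2]
opening: 0.499
finger_force: 0.0
```

```bash
python3 - <<'E'
from h import *
to([.448,-.003,.27],YAW);c=cam('wrist','w6.png');tabs()
E
```

```text
turn 0.0000 shift [-0.173 -0.801  0.071] tcp [0.6061 0.0398 0.2861] st [0.0046 0.0096] yaw 0.0520 open 0.499 t 14.5 F [-0.8  0.5  0.2]
tab [0.6031 0.0292] xang 0.058 size 0.015 0.0371 px [271. 210.]
tab [0.3492 0.0754] xang -1.440 size 0.052 0.0144 px [ 23. 155.]
tab [0.4568 0.082 ] xang -0.500 size 0.0305 0.0255 px [108. 146.]
tab [0.336  0.1707] xang 1.401 size 0.0321 0.0193 px [10. 62.]
```

Emit:
{"op": "send_rows", "data": {
  "moves": "0 0 0 -0.1 -0.3 0 0.5;0 0 0 -0.173 -0.6 0.07 1;0 0 0 -0.173 -0.79 0.07 1;0 0 0 -0.173 -0.79 0.07 1;0 0 0 -0.173 -0.79 0.07 1"
}}

```text
time: 15.22
eef_pos: [0.4474, -0.0027, 0.2644]
tcp_rot: [0.689, 0.725, -0.0, -0.001]
contact_force: [0.4, 0.5, -0.7]
opening: 1.005
finger_force: 0.0
```

```bash
python3 - <<'E'
from h import *
tabs(save='w7.png');to([.448,.08,.27],YAW)
E
```

```text
tab [0.6265 0.006 ] xang 0.069 size 0.0826 0.0441 px [472. 205.]
tab [0.1842 0.0266] xang -0.202 size 0.0747 0.0274 px [  9. 164.]
tab [0.2235 0.0288] xang -0.005 size 0.0062 0.1124 px [ 37. 160.]
tab [0.3394 0.0727] xang 1.537 size 0.0329 0.0116 px [141. 108.]
tab [0.4474 0.0791] xang -0.405 size 0.0202 0.0121 px [281. 101.]
turn -0.0000 shift [ 0.413  0.022 -0.026] tcp [ 0.4479 -0.0027  0.2648] st [-0.1556 -0.0246] yaw 0.0520 open 0.997 t 15.275 F [ 0.9 -0.5 -0.1]
```

View pics/w7.png

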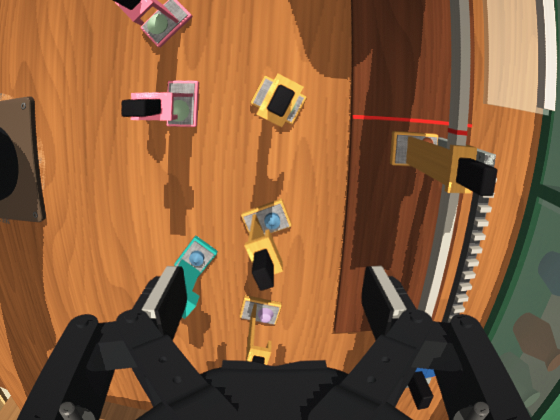

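c hangs upright on the rail at (460,165). a (green stone) has its tab at (281,101); the space around it is clear.

```bash
python3 - <<'E'
from h import *
to([.4474,.0791,.130],-.405)
E
```

```text
turn 0.0727 shift [0.408 0.019 0.674] tcp [ 0.4479 -0.0027  0.2648] st [-0.1556 -0.0246] yaw 0.0520 open 0.997 t 15.275 F [ 0.9 -0.5 -0.1]
```

Emit:
{"op": "send_rows", "data": {
  "moves": "0 0 0.0727 0.408 0.018 0.1 1;0 0 0.0727 0.408 0.018 0.1 1;0 0 0.0727 0.408 0.018 0.35 1;0 0 0.0727 0.408 0.018 0.6 1;0 0 0.0727 0.408 0.018 0.67 1;0 0 0.0727 0.408 0.018 0.67 1;0 0 0.0727 0.408 0.018 0.67 0.2;0 0 0.0727 0.408 0.018 0.67 -1;0 0 0.0727 0.408 0.018 0.67 -1;0 0 0.0727 0.408 0.018 0.67 -1;0 0 0.0727 0.408 0.018 0.67 -1",
  "newtons": 50
}}

```text
time: 16.65
eef_pos: [0.4474, 0.0789, 0.132]
tcp_rot: [0.835, 0.55, 0.001, 0.001]
contact_force: [0.9, 0.4, 2.4]
opening: 0.157
finger_force: 50.3
```

```bash
python3 - <<'E'
from h import *
to([*world([-.065,.05]),.205],YAW);to([*world([-.065,-.042]),.205],YAW)
E
```

```text
turn -0.0727 shift [ 0.161  0.405 -0.364] tcp [0.4474 0.0789 0.132 ] st [-0.1518  0.0569] yaw -0.4049 open 0.157 t 16.65 F [0.9 0.4 2.4]
turn -0.0727 shift [-0.252  0.608 -0.364] tcp [0.4474 0.0789 0.132 ] st [-0.1518  0.0569] yaw -0.4049 open 0.157 t 16.65 F [0.9 0.4 2.4]
```

Emit:
{"op": "send_rows", "data": {
  "moves": "0 0 0 0 0 -0.2 -1;0 0 0 0 0 -0.4 -1;0 0 -0.03 0 0.25 -0.54 -1;0 0 -0.0727 -0.15 0.5 -0.54 -1;0 0 -0.0727 -0.252 0.608 -0.54 -1;0 0 -0.0727 -0.252 0.608 -0.54 -1;0 0 -0.0727 -0.252 0.608 -0.364 -1;0 0 -0.0727 -0.252 0.608 -0.364 -1;0 0 -0.0727 -0.252 0.608 -0.364 -1"
}}

```text
time: 17.77
eef_pos: [0.5386, -0.0146, 0.2046]
tcp_rot: [0.688, 0.725, 0.0, -0.0]
contact_force: [0.2, -0.0, -1.9]
opening: 0.158
finger_force: 49.9
```

```bash
python3 - <<'E'
from h import *
to([*world([0.001,-.042]),.178],YAW)
E
```

```text
turn 0.0001 shift [-0.004  0.333  0.133] tcp [ 0.5386 -0.0146  0.2046] st [-0.0657 -0.0413] yaw 0.0524 open 0.158 t 17.775 F [ 0.2 -0.  -1.9]
```

Emit:
{"op": "send_rows", "data": {
  "moves": "0 0 0 0 0.1 0 -1;0 0 0 0 0.2 0 -1;0 0 0 0 0.28 0 -1;0 0 0 0 0.334 0 -1;0 0 0 0 0.334 0 -1;0 0 0 0 0.334 0 -1;0 0 0 0 0.334 0.05 -1;0 0 0 0 0.334 0.1 -1;0 0 0 0 0.334 0.13 -1;0 0 0 0 0.334 0.14 -1;0 0 0 0 0.334 0.14 -1"
}}

```text
time: 19.15
eef_pos: [0.6053, -0.0118, 0.177]
tcp_rot: [0.688, 0.725, -0.0, -0.0]
contact_force: [-3.3, 0.6, 4.2]
opening: 0.157
finger_force: 50.8
```

Emit:
{"op": "send_rows", "data": {
  "moves": "0 0 0 0 0 0 -0.3;0 0 0 0 0 0 0;0 0 0 0 0 0 0;0 0 0 0 0 -0.25 0;0 0 0 0 0 -0.5 0;0 0 0 0 0 -0.5 0"
}}

```text
time: 19.9
eef_pos: [0.6081, -0.0122, 0.2825]
tcp_rot: [0.688, 0.725, 0.003, 0.005]
contact_force: [-0.2, 0.3, -0.4]
opening: 0.495
finger_force: 0.0
```

```bash
python3 - <<'E'
from h import *
to([.4415,-.150,.27],YAW)
E
```

```text
turn -0.0000 shift [-0.644 -0.868  0.054] tcp [ 0.6081 -0.0122  0.2825] st [ 0.0039 -0.0425] yaw 0.0520 open 0.495 t 19.9 F [-0.2  0.3 -0.4]
```

Emit:
{"op": "send_rows", "data": {
  "moves": "0 0 0 -0.2 -0.3 0 0.5;0 0 0 -0.4 -0.6 0 1;0 0 0 -0.64 -0.865 0.06 1;0 0 0 -0.64 -0.865 0.06 1;0 0 0 -0.64 -0.865 0.06 1;0 0 0 -0.64 -0.865 0.06 1"
}}

```text
time: 20.65
eef_pos: [0.4397, -0.1483, 0.2638]
tcp_rot: [0.689, 0.725, 0.0, -0.0]
contact_force: [-0.4, 0.0, 0.4]
opening: 1.002
finger_force: 0.0
```

```bash
python3 - <<'E'
from h import *
tabs(save='w8.png');to([.4415,-.150,.27],YAW)
E
```

```text
tab [ 0.3506 -0.1285] xang -0.692 size 0.0253 0.0226 px [164. 177.]
tab [ 0.4401 -0.0709] xang 0.411 size 0.0123 0.0206 px [281. 107.]
tab [ 0.1837 -0.0254] xang 0.030 size 0.0248 0.068 px [ 8. 68.]
tab [ 0.2201 -0.0258] xang 0.001 size 0.1159 0.0078 px [36. 64.]
tab [0.701  0.0415] xang 0.032 size 0.0139 0.0737 px [554.  34.]
tab [0.6248 0.0437] xang -1.250 size 0.0493 0.0155 px [498.   8.]
turn 0.0001 shift [-0.01   0.007 -0.03 ] tcp [ 0.4399 -0.1481  0.264 ] st [-0.1711 -0.1694] yaw 0.0527 open 0.998 t 20.7 F [-0.2  0.5  0.3]
```

View pics/w8.png

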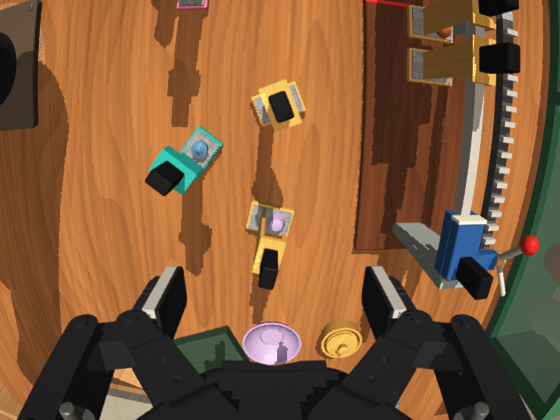

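c and a hang at the top right. d's tab (the blue box was seen in w7) is at (281,107). The turquoise look-alike at (180,165) is near, so I'll approach with a narrower opening. b (lavender) is at (270,260).

```bash
python3 - <<'E'
from h import *
to([.4401,-.0709,.130],.411)
E
```

```text
turn -0.0570 shift [0.385 0.021 0.67 ] tcp [ 0.4399 -0.1481  0.264 ] st [-0.1711 -0.1694] yaw 0.0527 open 0.998 t 20.7 F [-0.2  0.5  0.3]
```

Emit:
{"op": "send_rows", "data": {
  "moves": "0 0 -0.057 0.385 0.02 0.05 0.2;0 0 -0.057 0.385 0.02 0.1 0.2;0 0 -0.057 0.385 0.02 0.35 0.2;0 0 -0.057 0.385 0.02 0.6 0.2;0 0 -0.057 0.385 0.02 0.665 0.2;0 0 -0.057 0.385 0.02 0.665 0.2;0 0 -0.057 0.385 0.02 0.665 -0.3;0 0 -0.057 0.385 0.02 0.665 -1;0 0 -0.057 0.385 0.02 0.665 -1;0 0 -0.057 0.385 0.02 0.665 -1",
  "newtons": 50
}}

```text
time: 21.95
eef_pos: [0.4409, -0.0721, 0.1332]
tcp_rot: [0.548, 0.836, 0.001, 0.002]
contact_force: [0.1, 0.0, 5.9]
opening: 0.157
finger_force: 49.8
```

```bash
python3 - <<'E'
from h import *
to([*world([-.065,-.093]),.205],YAW)
E
```

```text
turn 0.0569 shift [-0.175  0.476 -0.357] tcp [ 0.4409 -0.0721  0.1332] st [-0.1662 -0.0936] yaw 0.4098 open 0.157 t 21.95 F [0.1 0.  5.9]
```

Emit:
{"op": "send_rows", "data": {
  "moves": "0 0 0 0 0 -0.2 -1;0 0 0 0 0 -0.4 -1;0 0 0.03 -0.08 0.23 -0.53 -1;0 0 0.0569 -0.175 0.476 -0.53 -1;0 0 0.0569 -0.175 0.476 -0.53 -1;0 0 0.0569 -0.175 0.476 -0.357 -1;0 0 0.0569 -0.175 0.476 -0.357 -1;0 0 0.0569 -0.175 0.476 -0.357 -1"
}}

```text
time: 22.95
eef_pos: [0.5401, -0.0656, 0.2029]
tcp_rot: [0.688, 0.725, -0.0, -0.0]
contact_force: [0.4, -0.2, -1.7]
opening: 0.154
finger_force: 50.2
```

```bash
python3 - <<'E'
from h import *
to([*world([0.001,-.093]),.178],YAW)
E
```

```text
turn 0.0001 shift [-0.004  0.339  0.124] tcp [ 0.5401 -0.0656  0.2029] st [-0.0668 -0.0923] yaw 0.0526 open 0.154 t 22.95 F [ 0.4 -0.2 -1.7]
```

Emit:
{"op": "send_rows", "data": {
  "moves": "0 0 0 0 0.1 0 -1;0 0 0 0 0.2 0 -1;0 0 0 0 0.28 0 -1;0 0 0 0 0.339 0 -1;0 0 0 0 0.339 0 -1;0 0 0 0 0.339 0 -1;0 0 0 0 0.339 0.05 -1;0 0 0 0 0.339 0.1 -1;0 0 0 0 0.339 0.12 -1;0 0 0 0 0.339 0.132 -1;0 0 0 0 0.339 0.132 -1"
}}

```text
time: 24.32
eef_pos: [0.6083, -0.0621, 0.1781]
tcp_rot: [0.688, 0.726, -0.0, -0.0]
contact_force: [-4.3, 0.8, 5.7]
opening: 0.16
finger_force: 51.3
```

Emit:
{"op": "send_rows", "data": {
  "moves": "0 0 0 0 0 0 -0.3;0 0 0 0 0 0 0;0 0 0 0 0 0 0;0 0 0 0 0 -0.25 0;0 0 0 0 0 -0.5 0;0 0 0 0 0 -0.5 0"
}}

```text
time: 25.08
eef_pos: [0.6108, -0.0627, 0.2824]
tcp_rot: [0.688, 0.725, 0.003, 0.005]
contact_force: [-0.2, 0.2, -0.2]
opening: 0.497
finger_force: 0.0
```

```bash
python3 - <<'E'
from h import *
c=cam('wrist'); 
c=cam('top');m=(c['image'].max(2)<50);m=m[216:230,324:342];y,x=np.nonzero(m);p=onz(c,x.mean()+324,y.mean()+216,.148);print(len(x),p)
to([p[0],p[1]-.083,.27],YAW)
E
```

```text
0 [nan nan nan]
turn 0.0001 shift [nan nan nan] tcp [ 0.6084 -0.0621  0.2765] st [ 0.0016 -0.0923] yaw 0.0525 open 0.501 t 25.175 F [-0.3  0.2 -0.6]<stdin>:3: RuntimeWarning: Mean of empty slice.
  ret = ret.dtype.type(ret / rcount)
```

Emit:
{"op": "send_rows", "data": {
  "moves": "0 0 0 -0.25 -0.3 0 0.5;0 0 0 -0.5 -0.6 0 1;0 0 0 -0.8 -0.9 0.03 1;0 0 0 -1 -0.9 0.03 1;0 0 0 -1 -0.9 0.03 1;0 0 0 -1 -0.9 0.03 1"
}}

```text
time: 25.92
eef_pos: [0.4375, -0.272, 0.2677]
tcp_rot: [0.69, 0.724, 0.0, -0.002]
contact_force: [0.4, 0.0, -0.3]
opening: 0.997
finger_force: 0.0
```

Emit:
{"op": "send_rows", "data": {
  "moves": "0 0 0 -0.13 0 0 1;0 0 0 -0.13 0 0 1;0 0 0 -0.13 0 0 1"
}}

```text
time: 26.3
eef_pos: [0.4407, -0.2968, 0.2697]
tcp_rot: [0.688, 0.726, 0.0, -0.001]
contact_force: [0.2, 0.8, 0.2]
opening: 0.996
finger_force: 0.0
```

```bash
python3 - <<'E'
from h import *
tabs(save='w9.png');to([.4415,-.150,.27],YAW)
E
```

```text
tab [ 0.6446 -0.1888] xang -1.412 size 0.026 0.0528 px [506. 102.]
tab [ 0.4374 -0.2151] xang -0.190 size 0.0203 0.0125 px [276. 101.]
tab [ 0.7031 -0.191 ] xang -0.013 size 0.0612 0.0117 px [547. 116.]
tab [ 0.7068 -0.1029] xang -0.020 size 0.0217 0.0737 px [553.  33.]
tab [ 0.6322 -0.118 ] xang 0.056 size 0.0082 0.0479 px [501.  24.]
tab [ 0.3516 -0.1389] xang 0.887 size 0.0134 0.0332 px [170.   5.]
tab [ 0.2023 -0.1345] xang -1.115 size 0.0633 0.0247 px [27. 25.]
tab [ 0.1723 -0.11  ] xang 1.319 size 0.0249 0.0165 px [8. 8.]
turn 0.0002 shift [ 0.732  0.043 -0.001] tcp [ 0.4407 -0.2966  0.2698] st [-0.178  -0.3178] yaw 0.0534 open 1.004 t 26.35 F [0.3 0.6 0.6]
```

View pics/w9.png

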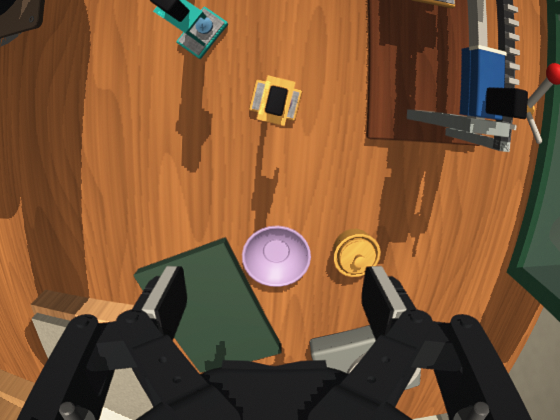

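b's tab is at (276,101) with clear space around it; the ring dish at (276,256) and the cup weights at (357,255) are far enough away.

```bash
python3 - <<'E'
from h import *
to([.4374,-.2151,.130],-.19)
E
```

```text
turn 0.0387 shift [0.408 0.005 0.699] tcp [ 0.4407 -0.2966  0.2698] st [-0.178  -0.3178] yaw 0.0534 open 1.004 t 26.35 F [0.3 0.6 0.6]
```

Emit:
{"op": "send_rows", "data": {
  "moves": "0 0 0.0387 0.408 0.005 0.05 0.3;0 0 0.0387 0.408 0.005 0.1 0.3;0 0 0.0387 0.408 0.005 0.35 0.3;0 0 0.0387 0.408 0.005 0.6 0.3;0 0 0.0387 0.408 0.005 0.693 0.3;0 0 0.0387 0.408 0.005 0.693 0.3;0 0 0.0387 0.408 0.005 0.693 -0.3;0 0 0.0387 0.408 0.005 0.693 -1;0 0 0.0387 0.408 0.005 0.693 -1;0 0 0.0387 0.408 0.005 0.693 -1",
  "newtons": 50
}}

```text
time: 27.6
eef_pos: [0.438, -0.2164, 0.1332]
tcp_rot: [0.771, 0.637, 0.0, 0.001]
contact_force: [-0.0, 0.7, 6.0]
opening: 0.153
finger_force: 49.7
```

```bash
python3 - <<'E'
from h import *
to([*world([-.065,-.145]),.205],YAW)
E
```

```text
turn -0.0386 shift [ 0.583  0.431 -0.359] tcp [ 0.438  -0.2164  0.1332] st [-0.1766 -0.2375] yaw -0.1906 open 0.153 t 27.6 F [-0.   0.7  6. ]
```

Emit:
{"op": "send_rows", "data": {
  "moves": "0 0 0 0 0 -0.2 -1;0 0 0 0 0 -0.4 -1;0 0 -0.02 0.2 0.14 -0.53 -1;0 0 -0.0386 0.4 0.29 -0.53 -1;0 0 -0.0386 0.583 0.431 -0.53 -1;0 0 -0.0386 0.583 0.431 -0.53 -1;0 0 -0.0386 0.583 0.431 -0.359 -1;0 0 -0.0386 0.583 0.431 -0.359 -1;0 0 -0.0386 0.583 0.431 -0.359 -1"
}}

```text
time: 28.72
eef_pos: [0.5435, -0.118, 0.2036]
tcp_rot: [0.689, 0.725, -0.0, -0.0]
contact_force: [0.4, 0.0, -2.3]
opening: 0.154
finger_force: 50.0
```

```bash
python3 - <<'E'
from h import *
to([*world([0.001,-.145]),.178],YAW)
E
```

```text
turn -0.0001 shift [-0.001  0.336  0.128] tcp [ 0.5435 -0.118   0.2036] st [-0.0661 -0.1448] yaw 0.0511 open 0.154 t 28.725 F [ 0.4  0.  -2.3]
```

Emit:
{"op": "send_rows", "data": {
  "moves": "0 0 0 0 0.1 0 -1;0 0 0 0 0.2 0 -1;0 0 0 0 0.28 0 -1;0 0 0 0 0.336 0 -1;0 0 0 0 0.336 0 -1;0 0 0 0 0.336 0 -1;0 0 0 0 0.336 0.05 -1;0 0 0 0 0.336 0.1 -1;0 0 0 0 0.336 0.12 -1;0 0 0 0 0.336 0.135 -1;0 0 0 0 0.336 0.135 -1"
}}

```text
time: 30.1
eef_pos: [0.6109, -0.114, 0.1782]
tcp_rot: [0.688, 0.725, -0.0, -0.0]
contact_force: [-4.3, 0.8, 5.5]
opening: 0.157
finger_force: 51.1
```

Emit:
{"op": "send_rows", "data": {
  "moves": "0 0 0 0 0 0 -0.3;0 0 0 0 0 0 0;0 0 0 0 0 0 0;0 0 0 0 0 -0.25 0;0 0 0 0 0 -0.45 0;0 0 0 0 0 -0.45 -1;0 0 0 0 0 -0.45 -1"
}}

```text
time: 30.98
eef_pos: [0.6106, -0.1139, 0.2653]
tcp_rot: [0.689, 0.725, -0.0, -0.001]
contact_force: [0.6, 0.9, -0.5]
opening: 0.08
finger_force: 0.0
```

```bash
python3 - <<'E'
from h import *
tabs()
to([*world([0.05,-.140]),.25],YAW)
to([*world([0.05,-.140]),.20],YAW)
E
```

```text
tab [ 0.6105 -0.1238] xang 0.062 size 0.0156 0.0377 px [274. 217.]
tab [ 0.3628 -0.126 ] xang -1.191 size 0.0533 0.0211 px [ 25. 205.]
tab [ 0.6079 -0.0655] xang 0.059 size 0.0156 0.0282 px [274. 144.]
tab [ 0.6112 -0.0094] xang 0.056 size 0.0233 0.0264 px [283.  70.]
tab [0.356  0.0643] xang 1.251 size 0.0181 0.0454 px [13. 12.]
tab [0.6032 0.0382] xang -1.517 size 0.0154 0.0137 px [276.   8.]
turn -0.0000 shift [0.02  0.247 0.071] tcp [ 0.6102 -0.1138  0.2644] st [ 0.0007 -0.144 ] yaw 0.0519 open 0.009 t 31.025 F [ 0.1  0.7 -0.6]
turn -0.0000 shift [0.02  0.247 0.321] tcp [ 0.6102 -0.1138  0.2644] st [ 0.0007 -0.144 ] yaw 0.0519 open 0.009 t 31.025 F [ 0.1  0.7 -0.6]
```

All four tabs are on the rail line. Now I drop the pawl by pushing the knob towards -y.

Emit:
{"op": "send_rows", "data": {
  "moves": "0 0 0 0 0.247 0 -1;0 0 0 0 0.247 0.1 -1;0 0 0 0 0.247 0.321 -1;0 0 0 0 0.247 0.321 -1;0 0 0 -0.1 0.247 0.321 -1;0 0 0 -0.16 0.247 0.321 -1;0 0 0 -0.21 0.247 0.321 -1;0 0 0 -0.26 0.247 0.321 -1;0 0 0 -0.3 0.247 0.321 -1;0 0 0 -0.35 0.247 0.321 -1;0 0 0 -0.35 0.247 0.321 -1;0 0 0 -0.2 0.247 0.2 -1"
}}

```text
time: 32.52
eef_pos: [0.661, -0.1522, 0.2234]
tcp_rot: [0.69, 0.724, -0.001, -0.003]
contact_force: [0.9, 0.8, -1.3]
opening: -0.001
finger_force: 0.0
```

Emit:
{"op": "send_rows", "data": {
  "moves": "0 0 0 0.2 0 -0.3 -1;0 0 0 0.3 0 -0.4 -1;0 0 0 0.3 0 -0.4 -1"
}}

```text
time: 32.9
eef_pos: [0.6605, -0.09, 0.3104]
tcp_rot: [0.687, 0.726, 0.002, 0.003]
contact_force: [0.1, 0.1, -0.3]
opening: 0.004
finger_force: 0.0
```

```bash
python3 - <<'E'
from h import *
P=[]
for n,(x0,x1,y0,y1) in (('top',(295,345,135,170)),('scene',(185,232,180,232))):
    c=cam(n);m=c['image'].astype(int)[y0:y1,x0:x1]; r=(m[...,0]>150)&(m[...,1]<80)&(m[...,2]<90); y,x=np.nonzero(r); print(n,len(x),x.mean()+x0,y.mean()+y0,x.std(),y.std()); P.append(ray(c,x.mean()+x0,y.mean()+y0))
p,e=two(*P);print('knob',p,e,stand(p))
to([*world([0,-.262]),.26],YAW);to([*world([0,-.262]),.197],YAW)
E
```

```text
top 14 333.64285714285717 144.5 1.1088696211614302 1.0522085616183026
scene 27 196.37037037037038 197.14814814814815 1.5189701225488799 1.4581496062984836
knob [ 0.66881127 -0.21769629  0.1997747 ] 0.00040546793519630696 [ 0.05384656 -0.2508341 ]
turn 0.0001 shift [-0.688 -0.253  0.226] tcp [ 0.6589 -0.0915  0.3052] st [ 0.0505 -0.1243] yaw 0.0525 open -0.002 t 33.0 F [ 0.2 -0.7 -0.8]
turn 0.0001 shift [-0.688 -0.252  0.541] tcp [ 0.6589 -0.0915  0.3052] st [ 0.0505 -0.1243] yaw 0.0525 open -0.002 t 33.0 F [ 0.2 -0.7 -0.8]
```

The knob is at stand y -0.251, so the pawl is down. Next I go behind the tab and push.

Emit:
{"op": "send_rows", "data": {
  "moves": "0 0 0 -0.3 -0.12 0 -1;0 0 0 -0.688 -0.252 0 -1;0 0 0 -0.688 -0.252 0 -1;0 0 0 -0.688 -0.252 0.2 -1;0 0 0 -0.688 -0.252 0.4 -1;0 0 0 -0.688 -0.252 0.5 -1;0 0 0 -0.688 -0.252 0.535 -1;0 0 0 -0.688 -0.252 0.535 -1"
}}

```text
time: 34.0
eef_pos: [0.6165, -0.2316, 0.1997]
tcp_rot: [0.688, 0.725, 0.0, 0.0]
contact_force: [-0.7, 0.3, -0.5]
opening: 0.001
finger_force: 0.0
```

```bash
python3 - <<'E'
from h import *
to([*world([0,-.027]),.197],YAW)
E
```

```text
turn 0.0000 shift [ 1.175 -0.004  0.013] tcp [ 0.6165 -0.2316  0.1997] st [ 0.0008 -0.262 ] yaw 0.0522 open 0.001 t 34.0 F [-0.7  0.3 -0.5]
```

Emit:
{"op": "send_rows", "data": {
  "moves": "0 0 0 0.06 0 0.01 -1;0 0 0 0.11 0 0.01 -1;0 0 0 0.16 0 0.01 -1;0 0 0 0.21 0 0.01 -1;0 0 0 0.26 0 0.01 -1;0 0 0 0.31 0 0.01 -1;0 0 0 0.36 0 0.01 -1;0 0 0 0.41 0 0.01 -1;0 0 0 0.46 0 0.01 -1;0 0 0 0.51 0 0.01 -1;0 0 0 0.56 0 0.01 -1;0 0 0 0.6 0 0.01 -1"
}}

```text
time: 35.5
eef_pos: [0.6105, -0.1134, 0.1989]
tcp_rot: [0.688, 0.725, -0.001, 0.003]
contact_force: [1.0, -8.4, 2.7]
opening: -0.002
finger_force: 4.3
```

Emit:
{"op": "send_rows", "data": {
  "moves": "0 0 0 0.05 0 0 -1;0 0 0 0.1 0 0 -1;0 0 0 0.15 0 0 -1;0 0 0 0.2 0 0 -1;0 0 0 0.25 0 0 -1;0 0 0 0.3 0 0 -1;0 0 0 0.35 0 0 -1;0 0 0 0.4 0 0 -1;0 0 0 0.44 0 0 -1;0 0 0 0.47 0 0 -1;0 0 0 0.49 0 0 -1;0 0 0 0.5 0 0 -1"
}}

```text
time: 37.0
eef_pos: [0.6051, -0.0134, 0.1989]
tcp_rot: [0.688, 0.725, -0.001, 0.002]
contact_force: [0.2, -8.5, 3.7]
opening: 0.0
finger_force: 4.3
```

```bash
python3 - <<'E'
from h import *
to([*world([0,-.027]),.197],YAW)
c=cam('wrist','w10.png');to([*world([0,-.027]),.197],YAW)
E
```

```text
turn 0.0001 shift [ 0.083 -0.004  0.009] tcp [ 0.6051 -0.0134  0.1989] st [ 0.0008 -0.0435] yaw 0.0526 open 0.0 t 37.0 F [ 0.2 -8.5  3.7]
turn 0.0001 shift [ 0.081 -0.004  0.009] tcp [ 0.6051 -0.0132  0.1989] st [ 0.0009 -0.0433] yaw 0.0525 open -0.003 t 37.05 F [ 0.4 -7.5  5.3]
```

View pics/w10.png

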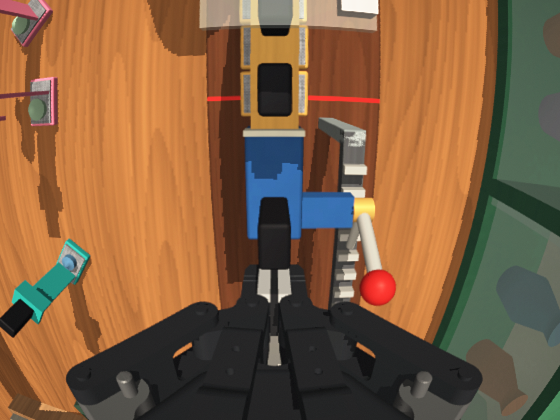

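The carriers are queued, with the keeper's white edge at (274,132), still short of the red line at row 99. The pawl is down, with the knob at (378,287).

```bash
python3 - <<'E'
from h import *
c=cam('wrist'); W=lambda u,v,z:stand(onz(c,u,v,z,True)).round(4)
m=c['image'].astype(int);r=(m[...,0]>150)&(m[...,1]<70)&(m[...,2]<70);y,x=np.nonzero(r[90:110,205:243]);print('mark plinth',W(x.mean()+205,y.mean()+90,.012));y,x=np.nonzero(r[90:110,320:380]);print(W(x.mean()+320,y.mean()+90,.012))
print([(v,m[v,285].tolist()) for v in range(124,142,1)]);print('front',W(274,130,.1645),W(274,129,.1645))
E
```

```text
mark plinth [-0.05  0.04]
[0.073  0.0401]
[(124, [189, 135, 62]), (125, [190, 136, 63]), (126, [190, 134, 62]), (127, [191, 137, 62]), (128, [175, 129, 67]), (129, [131, 113, 89]), (130, [154, 144, 124]), (131, [195, 183, 159]), (132, [200, 188, 163]), (133, [199, 187, 161]), (134, [198, 186, 160]), (135, [195, 184, 160]), (136, [146, 147, 141]), (137, [48, 72, 109]), (138, [30, 63, 106]), (139, [34, 65, 107]), (140, [35, 65, 108]), (141, [34, 66, 108])]
front [0.0004 0.0238] [0.0004 0.0243]
```

Emit:
{"op": "send_rows", "data": {
  "moves": "0 0 0 0.03 0 0 -1;0 0 0 0.055 0 0 -1;0 0 0 0.07 0 0 -1;0 0 0 0.08 0 0 -1;0 0 0 0.082 0 0 -1;0 0 0 0.082 0 0 -1"
}}

```text
time: 37.85
eef_pos: [0.6042, 0.003, 0.1989]
tcp_rot: [0.688, 0.725, -0.001, 0.002]
contact_force: [0.4, -6.8, 5.3]
opening: -0.003
finger_force: 3.9
```

```bash
cat > k.py <<'E'
from h import *
to([*world([0,-.027]),.197],YAW)
c=cam('wrist'); m=c['image'].astype(int)
u=int(proj(c,[*world([.008,.04]),.1645],True)[0]);col=m[:250,u]
b=np.nonzero((col[:,2]>110)&(col[:,0]>150))[0];print(u,b,[(stand(onz(c,u,v,.1645,True))[1]).round(4) for v in (b[b>40].min()-.5,)])
r=(m[...,0]>150)&(m[...,1]<70)&(m[...,2]<90);n,l,st,ce=cv2.connectedComponentsWithStats(r.astype(np.uint8))
for k in range(1,n):
    if st[k,4]>20: print(st[k],'z12',stand(onz(c,*ce[k],.012,True)).round(4),'z194',stand(onz(c,*ce[k],.194,True)).round(4))
E
python3 k.py
```

```text
turn 0.0001 shift [ 0.001 -0.004  0.01 ] tcp [0.6042 0.003  0.1989] st [ 0.0008 -0.0271] yaw 0.0524 open -0.003 t 37.85 F [ 0.4 -6.8  5.3]
289 [ 28  29  30  31  32  33  34  35  36  37  38  39  40  41  42  43  44  45
  46  47  48  49  50  51  52  53  54  55  56  57  58  59  60  61  62  63
 130 131 132 133 134 135] [np.float64(0.0851)]
[208 113  35   6 152] z12 [-0.0486  0.0401] z194 [-0.0205  0.0495]
[304 112  75   8 372] z12 [0.0665 0.0399] z194 [0.0281 0.0494]
[363 269  33  36 909] z12 [ 0.1258 -0.1549] z194 [ 0.0532 -0.0329]
```

Emit:
{"op": "send_rows", "data": {
  "moves": "0 0 0 -0.05 0 0 -1;0 0 0 -0.1 0 0 -1;0 0 0 -0.1 0 -0.4 -1;0 0 0 -0.1 0 -0.4 -1;0 0 0 -0.1 -0.7 -0.4 -1;0 0 0 -0.1 -0.7 -0.4 -1;0 0 0 -0.1 -0.7 -0.4 -1"
}}

```text
time: 38.78
eef_pos: [0.4616, -0.022, 0.2754]
tcp_rot: [0.689, 0.725, -0.001, -0.002]
contact_force: [0.4, -0.1, -0.1]
opening: 0.001
finger_force: 0.0
```

```bash
python3 - <<'E'
from h import *
P=[]
q=[*world([.05,-.037]),.194]
for n in ('top','scene'):
    c=cam(n,n+'f.png');u,v=proj(c,q).astype(int);x0,y0=u-14,v-14;m=c['image'].astype(int)[y0:v+14,x0:u+14]; r=(m[...,0]>150)&(m[...,1]<80)&(m[...,2]<90);
    nn,l,st,ce=cv2.connectedComponentsWithStats(r.astype(np.uint8));k=1+st[1:,4].argmax();print(n,st[k],u,v,ce[k]+[x0,y0]);P.append(ray(c,*(ce[k]+[x0,y0])))
p,e=two(*P);print('knob',p,e,stand(p))
c=cam('wrist'); m=c['image'].astype(int)
u,v=proj(c,[*world([.0,.04]),.1645],True);u=int(round(u));v=int(round(v));print(u,v,[(k,m[k,u].tolist()) for k in range(v-8,v+10)])
for k in range(v-8,v+10): print(k,stand(onz(c,u,k,.1645,True)).round(4)[1],end=' ')
r=(m[...,0]>150)&(m[...,1]<70)&(m[...,2]<90);n,l,st,ce=cv2.connectedComponentsWithStats(r.astype(np.uint8))
for k in range(1,n):
    if st[k,4]>20: print(st[k],'z12',stand(onz(c,*ce[k],.012,True)).round(4),'z194',stand(onz(c,*ce[k],.194,True)).round(4))
to([.5,0,.28])
E
```

```text
top [ 9 11  4  5 18] 263 151 [259.66666667 150.        ]
scene [14 13  6  7 31] 250 241 [252.41935484 242.4516129 ]
knob [0.65464559 0.00573113 0.20311316] 0.0005386446040960343 [ 0.05131302 -0.0269724 ]
449 106 [(98, [181, 128, 58]), (99, [181, 129, 59]), (100, [181, 129, 59]), (101, [180, 128, 58]), (102, [180, 127, 57]), (103, [182, 128, 59]), (104, [181, 128, 58]), (105, [181, 128, 58]), (106, [185, 145, 90]), (107, [197, 183, 150]), (108, [200, 190, 162]), (109, [199, 189, 160]), (110, [144, 146, 138]), (111, [47, 74, 108]), (112, [31, 65, 105]), (113, [33, 66, 105]), (114, [35, 67, 108]), (115, [35, 67, 108])]
98 0.0467 99 0.0458 100 0.045 101 0.0442 102 0.0434 103 0.0426 104 0.0418 105 0.0409 106 0.0401 107 0.0393 108 0.0385 109 0.0377 110 0.0369 111 0.036 112 0.0352 113 0.0344 114 0.0336 115 0.0328 [338  96  81  10 231] z12 [-0.0168  0.0396] z194 [-0.0743  0.0387]
[504 190  16  22 256] z12 [ 0.2291 -0.0883] z194 [ 0.058  -0.0301]
turn 0.0000 shift [ 0.104  0.179 -0.012] tcp [ 0.4652 -0.0227  0.2776] st [-0.1393 -0.0455] yaw 0.0515 open -0.003 t 38.925 F [0.2 0.1 0.4]
```

The front edge reads 0.040, level with the mark, but the knob reads about 4 mm higher than when fully down, so the pawl is riding on a tooth. I'll go back and nudge forward by a millimetre or two to see whether it drops in.

Emit:
{"op": "send_rows", "data": {
  "moves": "0 0 0 0 0.35 0 -1;0 0 0 0 0.7 0 -1;0 0 0 0 0.7 0 -1;0 0 0 0 0.7 0.2 -1;0 0 0 0 0.7 0.4 -1;0 0 0 0 0.7 0.4 -1;0 0 0 0.05 0.7 0.4 -1;0 0 0 0.08 0.7 0.4 -1;0 0 0 0.1 0.7 0.4 -1;0 0 0 0.105 0.7 0.4 -1;0 0 0 0.105 0.7 0.4 -1"
}}

```text
time: 40.3
eef_pos: [0.6051, 0.0033, 0.2]
tcp_rot: [0.688, 0.725, -0.001, 0.004]
contact_force: [-0.2, -7.5, 2.3]
opening: -0.0
finger_force: 3.4
```

```bash
python3 k.py | grep -v '^ '
```

```text
turn 0.0001 shift [-0.001 -0.009  0.015] tcp [0.6051 0.0033 0.2   ] st [ 0.0017 -0.0268] yaw 0.0526 open -0.0 t 40.3 F [-0.2 -7.5  2.3]
287 [ 27  28  29  30  31  32  33  34  35  36  37  38  39  40  41  42  43  44
[207 113  33   6 147] z12 [-0.0487  0.04  ] z194 [-0.0203  0.0497]
[297 112  80   8 385] z12 [0.0655 0.0398] z194 [0.0281 0.0496]
[360 267  34  36 901] z12 [ 0.1245 -0.1539] z194 [ 0.0531 -0.0325]
```

Emit:
{"op": "send_rows", "data": {
  "moves": "0 0 0 0.005 0 0 -1;0 0 0 0.007 0 0 -1;0 0 0 0.007 0 0 -1;0 0 0 0.007 0 0 -1"
}}

```text
time: 40.85
eef_pos: [0.6051, 0.0039, 0.2]
tcp_rot: [0.688, 0.725, -0.001, 0.004]
contact_force: [-0.5, -9.2, 2.7]
opening: 0.0
finger_force: 4.3
```

```bash
python3 k.py | grep -v '^ '
```

```text
turn 0.0001 shift [-0.004 -0.009  0.015] tcp [0.6051 0.0039 0.2   ] st [ 0.0017 -0.0262] yaw 0.0523 open 0.0 t 40.85 F [-0.5 -9.2  2.7]
287 [ 26  27  28  29  30  31  32  33  34  35  36  37  38  39  40  41  42  43
[207 113  41   6 152] z12 [-0.0483  0.0399] z194 [-0.0201  0.0501]
[297 112  80   8 391] z12 [0.065 0.04 ] z194 [0.0279 0.0501]
[360 267  34  36 910] z12 [ 0.1245 -0.1533] z194 [ 0.0532 -0.0318]
```

Emit:
{"op": "send_rows", "data": {
  "moves": "0 0 0 0.004 0 0 -1;0 0 0 0.006 0 0 -1;0 0 0 0.006 0 0 -1;0 0 0 0.006 0 0 -1"
}}

```text
time: 41.4
eef_pos: [0.605, 0.0051, 0.2]
tcp_rot: [0.688, 0.725, -0.001, 0.004]
contact_force: [0.0, -8.8, 2.9]
opening: 0.004
finger_force: 4.3
```

```bash
python3 k.py | grep -v '^ '
```

```text
turn 0.0001 shift [-0.01  -0.009  0.015] tcp [0.605  0.0051 0.2   ] st [ 0.0017 -0.0251] yaw 0.0524 open 0.004 t 41.4 F [ 0.  -8.8  2.9]
287 [ 27  28  29  30  31  32  33  34  35  36  37  38  39  40  41  42  43  44
[297 113  80   8 406] z12 [0.0641 0.04  ] z194 [0.0276 0.0508]
[207 115  42   5 150] z12 [-0.0466  0.0398] z194 [-0.0194  0.0507]
[360 267  34  36 910] z12 [ 0.1246 -0.1519] z194 [ 0.0532 -0.0305]
```

The front edge is within about 2 mm of the mark. The pawl is resting down on the rack, on a tooth top, which the description counts as down. I'll stop here and retract.

Emit:
{"op": "send_rows", "data": {
  "moves": "0 0 0 -0.05 0 0 -1;0 0 0 -0.1 0 0 -1;0 0 0 -0.1 0 -0.4 -1;0 0 0 -0.1 0 -0.4 -1;0 0 0 -0.1 -0.7 -0.5 -1;0 0 0 -0.1 -0.7 -0.5 -1;0 0 0 -0.1 -0.7 -0.5 -1;0 0 0 -0.1 -0.7 -0.5 -1"
}}

```text
time: 42.45
eef_pos: [0.4642, -0.019, 0.2976]
tcp_rot: [0.689, 0.725, 0.001, 0.001]
contact_force: [1.1, -0.2, 0.1]
opening: 0.001
finger_force: 0.0
```

```bash
python3 - <<'E'
from h import *
P=[];q=[*world([.05,-.035]),.197]
for n in ('top','scene'):
    c=cam(n);u,v=proj(c,q).astype(int);x0,y0=u-14,v-14;m=c['image'].astype(int)[y0:v+14,x0:u+14]; r=(m[...,0]>150)&(m[...,1]<80)&(m[...,2]<90)
    nn,l,st,ce=cv2.connectedComponentsWithStats(r.astype(np.uint8));k=1+st[1:,4].argmax();P.append(ray(c,*(ce[k]+[x0,y0])))
p,e=two(*P);print('knob',stand(p),p[2],e)
c=cam('wrist'); m=c['image'].astype(int)
u,v=proj(c,[*world([.0,.04]),.1645],True);u=int(round(u));v=int(round(v))
print([(stand(onz(c,u,k,.1645,True)).round(4)[1].item(),m[k,u].tolist()) for k in range(v-6,v+8)])
E
```

```text
knob [ 0.05126208 -0.02440305] 0.20393676618888146 0.000611211625752751
[(0.0449, [180, 127, 58]), (0.0441, [179, 126, 57]), (0.0432, [180, 127, 57]), (0.0423, [182, 139, 80]), (0.0414, [194, 179, 144]), (0.0406, [199, 190, 161]), (0.0397, [197, 187, 159]), (0.0388, [87, 104, 121]), (0.0379, [33, 64, 106]), (0.0371, [31, 64, 105]), (0.0362, [33, 65, 105]), (0.0353, [33, 65, 105]), (0.0344, [34, 66, 106]), (0.0336, [34, 66, 106])]
```

```bash
python3 -c "
from plant import ctrl
print(ctrl.sign_off())"
```

```text
the job is handed in; nothing more can be done
None
```

Handed in: all four brass carriers hang under the canopy, and the keeper's front edge is about 1.5–2 mm past the red mark. The pawl is down but probably resting on a tooth top rather than dropped into a groove, and I gave no test push back to check the lock.

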